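# Cover a solar lamp housing with its panel and clamp it

## Robot

A 7-joint arm with a two-finger parallel gripper is mounted at the origin on the work surface. World frame = base frame: x ahead of the robot, y to its left, z up, the work surface at z = 0. Lengths are in m, angles in rad, forces in N, time in s.
With the tool pointing down it reaches from about 0.4 to 0.85 m from the base axis. Payload 4.5 kg.
Tool frame: the origin (TCP) lies on the centre line of the jaws, within the pads' length; the fingertips stand 8 mm ahead of it and the grasp point (between the pads) lies 11 mm behind it; z points along the fingers, x is the direction in which the jaws open and shut, and the axes are right-handed (so a half turn about z gives the same grasp; the last joint's range is limited). The gripper opens to 88 mm and grips with 3 to 60 N. Pads are 18 mm wide; open, the fingers measure 123 mm over their backs; the gripper's body (75 mm by 187 mm) begins 45 mm behind the grasp point.
Start: joints at [1.38, 0.689, -0.195, 1.565, 0.157, 0.902, -0.215], TCP at [0.139, -0.609, 0.247] pointing down, gripper open.
Joint ranges: [-3.01, 3.01], [-0.46, 2.08], [-1.47, 1.51], [0.13, 2.56], [-1, 4.14], [0.04, 2.09], [-2.66, 2.66]. Speed limits (rad/s): [2.57, 2.57, 3.14, 3.14, 3.14, 3.14, 3.14].

## Interface

Orientations are given as a unit quaternion [x, y, z, w].
In Python, from plant import r gives the robot as it stands.
- The arm moves only by the shell command python3 -m pendant 'ROWS' [FORCE]. ROWS is JSON, a list of rows, each a list of 3 entries, a list of its own where there are three numbers: the turn, a rotation vector about the tool's x, y, z in rad, then the shift along the tool's x, y, z in m, then the opening, from 0 (shut) to 1 (fully open). In form: [[[wx, wy, wz], [tx, ty, tz], claw], ...]. A call has 1 to 10 rows; each row is the pose to reach, as a shift and turn from the pose commanded when the call began, along the tool's axes at that moment; what a row does not reach only later rows make up. A row lasts 1/10 s, in which the tool goes at most 50 mm and 8.59 degrees, less where a joint would pass 70% of its speed; a pose out of reach is approached as far as the arm can. A call with a gripper value outside its range is refused whole. The fingers move at their own pace and stop on an object; FORCE is the grip in N (left out, the last holds). Time passes only in rows, so rows that repeat a pose let the fingers close. It gives the time, the measured TCP pose, the force and the opening at its end, in the units of the state.
- r.get_state(): the state, without advancing time (a new reading comes with each control period).
- r.snapshot(name): name is "side" or "top" or "wrist"; returns a dict with "image" (480x640x3 uint8, red, green, blue), "mtx" (3x3 intrinsics, pixels), "dist" ([k1, k2, p1, p2, k3] as OpenCV has them; the pictures are not rectified), "R" (3x3) and "t" (3): a world point X has camera coordinates R X + t; the wrist camera has in their place "T_tool_cam" (4x4, takes a point from camera to tool coordinates, whose origin is the TCP and whose axes are the tool frame's). Camera axes: x right, y down, z forward; pixel columns grow to the right and rows downward; lengths in m; the calibration is good to about 2 mm. A picture is of the moment at which its call begins: read the wrist's pose just before it. There is no depth.
- r.finish_job(): hands the job in, once; it reports no verdict.
The state is a dict: "clock": time; "q": joint angles; "qd": joint speeds; "joint_torque": joint torques, N m; "tool_pos": TCP position; "eef_rot": TCP orientation; "contact_force": force on the tool from outside, world axes, zero at the start; "moment": the same for the moment, N m; "opening": opening from 0.0 (shut) to 1.0 (fully open).
Only numpy, scipy, OpenCV 4.12 (cv2) and the standard library are available. Lean on these libraries where they do the work, as an engineer would, in place of code of your own. Each camera call takes 0.05 s, during which the arm holds its last target. There are 200 camera calls.

## Task

Push the framed solar panel along the loading ledge, without lifting it off, until it drops into the rim of the white lamp housing and sits level, fully down all round. Then swing the thrown-back clamp arm over centre so that its pad holds the panel down, and leave everything else on the bench where it is.

Things in the scene. Friction and masses are not known exactly. Their poses are not given: they have to be found in the camera images.
- nest: assembly nest, screwed down, turned up to 0.35 rad: dark base plate 180 x 400 x 10 mm. Origin on the table surface, below where ledge and housing meet; +y runs along the nest from ledge through housing to clamp, z up. Nest coordinates are used below (mm). Blue clamp post: 34 wide (x), y 137 to 163, 88 high
- panel: the cover: solar panel with aluminium frame, 96 mm (its x) by 110 mm (its y) by 12 mm thick, dark blue cells up, too wide to grasp. Origin at the centre of its underside, z up. Starts on the ledge roughly square to the nest, short of the guides
- seat (a point): centre of the seat, nest (0, 57, 45), axes as the nest's; the panel's origin comes here. White open housing 109 wide, y -4 to 118; inside its rim runs a seat 8 to 9 wide, 45 above the table (5 below the ledge), in a pocket 101 wide (x) by 114 long (y 0 to 114). Pocket side and far walls rise to 53; the wall towards the ledge ends level with the ledge, at 50
- ledge_end (a point): middle of the ledge's end edge at the housing, nest (0, 0, 50). The ledge is flat aluminium, top 50 mm above the table, y -200 to 0, 160 wide. Orange guide walls 10 mm high stand on it: 100 apart for y -19 to -4, flaring to about 120 apart at y -56
- clamp_hinge (a point): pivot of the clamp arm, at nest (0, 150, 78) mm; the arm swings about the nest's x axis in the plane x = 0
- clamp_tip (a point): end of the clamp arm's red grip, 110 mm from the pivot, on the arm's centre line. The arm is a bar 18 to 22 mm wide and 12 to 16 mm thick; a black rubber pad stands out under it 85 mm from the pivot
- clamp (a joint): clamp arm angle in rad: 0 = level over the housing with its pad down on a seated panel; grows as the arm is raised, 1.57 = upright, 2.3 = thrown back against its stop, leaning away from the housing (start). It is heavy (0.35 kg) and damped: past upright it goes down by itself, short of upright it falls back; about 2 N at the grip moves it over
- spare: spare panel, face down: dark green board 110 x 70 x 6 mm with copper pads, flat on the table beside the nest; leave it
- driver: screwdriver lying on the table on the nest's robot side; leave it
- tape: yellow ring-shaped roll, 90 mm across, 20 mm high, flat on the table on the nest's far side; leave it
- meter: yellow multimeter 145 x 75 x 38 mm lying on the table; leave it
- spool: red spool 70 mm across, 50 mm high, standing on the table; leave it
- mug: blue mug 76 mm across, 90 mm high; leave it

How it is judged:
By the outcome, as a careful person would: the job done as asked, in the order asked, and still so for the second after the job is handed in, with the robot touching nothing.
It also fails if it takes over 51 s, if anything falls off the work surface, if the arm or the gripper's body presses on something with over 40 N, if the wrist force passes 120 N, or if a joint passes its speed limit or range.

## Working session

There is one attempt and no reset: what is moved stays moved. The work goes in short steps, Python scripts to look and compute and a shell command to move; the robot and the scene stay as the last step left them, time stands still between calls to the robot, and variables do not carry over. Pictures are saved under pics/ and viewed, about 8 in all and at most 12, crops included, and the job is handed in when it is done.

```bash
ls; mkdir -p pics
python3 - <<'E'
from plant import r
import cv2,pickle,numpy as np
s=r.get_state();print(s)
d={}
for n in("top","side"):
    p=r.snapshot(n);d[n]=p;cv2.imwrite(f"pics/{n}0.png",p["image"][:,:,::-1]);print(n,p["mtx"],p["dist"],p["R"],p["t"])
pickle.dump(d,open("s0.pkl","wb"))
E
```

```text
pics
{'clock': 0.0, 'q': array([ 1.37979595,  0.68998051, -0.19450543,  1.56636833,  0.15729337,
        0.90249851, -0.21511097]), 'qd': array([ 6.81845716e-04, -1.17936192e-03,  8.33223002e-05,  4.79423408e-04,
       -3.12200576e-04, -9.50129925e-04, -8.08971091e-05]), 'joint_torque': array([-9.25095810e-04, -5.27556074e+01, -1.26682576e+00, -1.53427219e+01,
       -5.26721694e-02,  6.58742632e-03,  1.78325699e-04]), 'tool_pos': array([ 0.13912743, -0.60866909,  0.2459055 ]), 'eef_rot': array([ 7.81976584e-01, -6.23307110e-01, -7.69594591e-04, -5.25748440e-04]), 'contact_force': array([ 0.36467989,  0.81098423, -0.44695145]), 'moment': array([0.01512733, 0.04110165, 0.00148668]), 'opening': 1.0015680169364212}
top [[562.18731779   0.         318.33487822]
 [  0.         562.18731779 234.84391868]
 [  0.           0.           1.        ]] [-0.13375043  0.          0.          0.          0.        ] [[-1.09539810e-02 -9.99935252e-01 -3.08238798e-03]
 [-9.80619976e-01  1.13453138e-02 -1.95590762e-01]
 [ 1.95613068e-01  8.80153735e-04 -9.80680760e-01]] [0.01439376 0.57816916 1.23676703]
side [[449.02506468   0.         319.71339466]
 [  0.         449.02506468 240.73428484]
 [  0.           0.           1.        ]] [-0.07554777  0.          0.          0.          0.        ] [[-0.87734899 -0.47985197 -0.00091279]
 [-0.35129114  0.6435852  -0.67999458]
 [ 0.3268842  -0.5962719  -0.73321657]] [0.51277045 0.26246372 0.75990308]
```

View pics/top0.png

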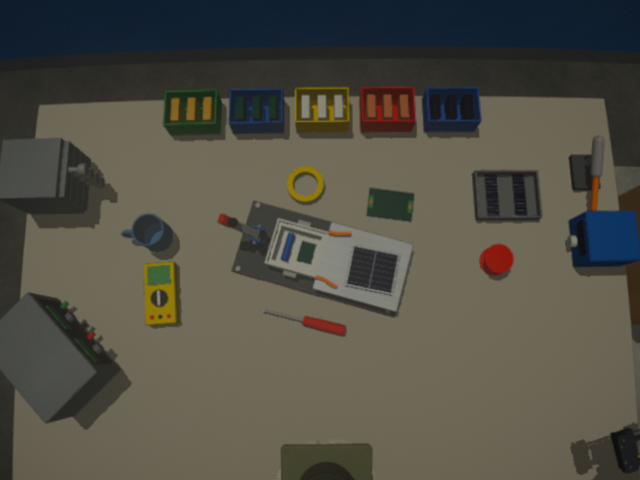

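View pics/side0.png

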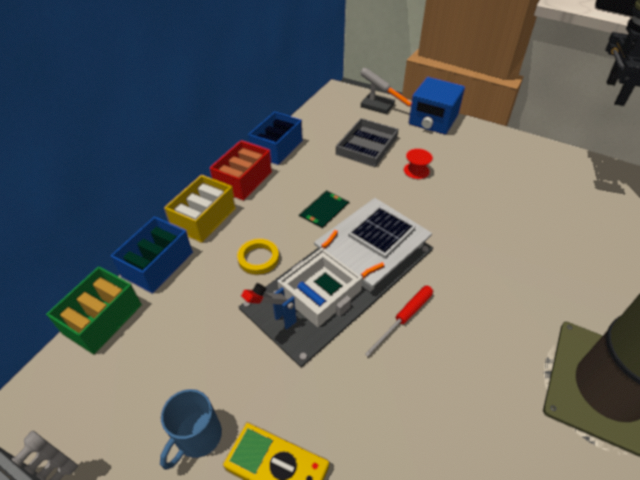

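```bash
cat > h.py <<'E'
import numpy as np,cv2
def ray(p,uv,z):
    uv=np.asarray(uv,float).reshape(-1,1,2)
    n=cv2.undistortPoints(uv,p["mtx"],p["dist"]).reshape(-1,2)
    d=np.c_[n,np.ones(len(n))]@p["R"]; c=-p["R"].T@p["t"]
    return c+d*((z-c[2])/d[:,2])[:,None]
def proj(p,X):
    return cv2.projectPoints(np.asarray(X,float).reshape(-1,1,3),cv2.Rodrigues(p["R"])[0],p["t"],p["mtx"],p["dist"])[0].reshape(-1,2)
E
python3 - <<'E'
import pickle,cv2,numpy as np
from h import *
d=pickle.load(open("s0.pkl","rb"));p=d["top"];im=p["image"]
hsv=cv2.cvtColor(im,cv2.COLOR_RGB2HSV)
x0,y0,x1,y1=215,185,425,330
m=np.zeros(im.shape[:2],np.uint8);m[y0:y1,x0:x1]=1
print(hsv[225,390],hsv[300,380],hsv[320,250],hsv[290,390],hsv[262,262], hsv[225,270],hsv[268,360])
wh=((hsv[...,1]<22)&(hsv[...,2]>110)&(m>0)).astype(np.uint8)*255
dk=((hsv[...,2]<90)&(m>0)).astype(np.uint8)*255
org=((hsv[...,0]<16)&(hsv[...,1]>170)&(m>0)).astype(np.uint8)*255
for n,k,zz in(("white",wh,.05),("dark",dk,.062),("org",org,.06)):
    cs=cv2.findContours(k,cv2.RETR_EXTERNAL,cv2.CHAIN_APPROX_NONE)[0]
    for c in cs:
        if cv2.contourArea(c)>60:
            rc=cv2.minAreaRect(c);b=cv2.boxPoints(rc)
            print(n,cv2.contourArea(c),b.round(1).tolist());X=ray(p,b,zz);print(X[:,:2].round(4).tolist(),[round(float(np.linalg.norm(X[i]-X[(i+1)%4])),4) for i in range(2)])
big=cv2.resize(im[y0:y1,x0:x1],None,fx=3.8,fy=3.8,interpolation=cv2.INTER_CUBIC)
cv2.imwrite("pics/crop0.png",np.clip(big[:,:,::-1]*1.4,0,255).astype(np.uint8))
E
```

```text
[ 23  54 113] [ 30  16 131] [ 23  54 113] [60  4 59] [30 17 60] [40 24 63] [150   6  44]
white 5325.0 [[312.6000061035156, 287.6000061035156], [330.8999938964844, 221.6999969482422], [413.6000061035156, 244.6999969482422], [395.29998779296875, 310.6000061035156]]
[[0.4575, 0.0224], [0.6106, -0.0216], [0.554, -0.2123], [0.4029, -0.1644]] [0.1593, 0.1989]
dark 1621.0 [[346.5, 283.5], [354.0, 246.0], [397.79998779296875, 254.8000030517578], [390.29998779296875, 292.29998779296875]]
[[0.4646, -0.0544], [0.5504, -0.0733], [0.5289, -0.173], [0.4435, -0.153]] [0.0878, 0.102]
dark 260.0 [[296.3999938964844, 260.6000061035156], [301.3999938964844, 240.60000610351562], [315.5, 244.10000610351562], [310.5, 264.1000061035156]]
[[0.5182, 0.0585], [0.5644, 0.0469], [0.5558, 0.0147], [0.5098, 0.0265]] [0.0476, 0.0333]
dark 150.0 [[261.8999938964844, 234.6999969482422], [309.8999938964844, 213.89999389648438], [320.3999938964844, 237.8000030517578], [272.29998779296875, 258.70001220703125]]
[[0.5791, 0.1375], [0.627, 0.0267], [0.5703, 0.0033], [0.5231, 0.1132]] [0.1207, 0.0614]
dark 4066.0 [[209.899
[... 263 characters left out ...]
5.5, 215.6999969482422], [369.20001220703125, 186.8000030517578], [414.8999938964844, 192.5], [411.29998779296875, 221.39999389648438]]
[[0.6212, -0.1017], [0.6905, -0.1121], [0.6757, -0.219], [0.6065, -0.2074]] [0.0701, 0.1079]
dark 76.5 [[292.0, 198.0], [324.5, 184.8000030517578], [329.29998779296875, 196.60000610351562], [296.79998779296875, 209.8000030517578]]
[[0.6654, 0.0682], [0.6964, -0.0079], [0.6677, -0.0186], [0.637, 0.0571]] [0.0821, 0.0306]
org 266.0 [[302.20001220703125, 324.5], [304.20001220703125, 316.0], [344.79998779296875, 325.6000061035156], [342.79998779296875, 334.20001220703125]]
[[0.3739, 0.0462], [0.393, 0.0415], [0.3704, -0.0489], [0.3515, -0.0441]] [0.0196, 0.0933]
```

View pics/crop0.png

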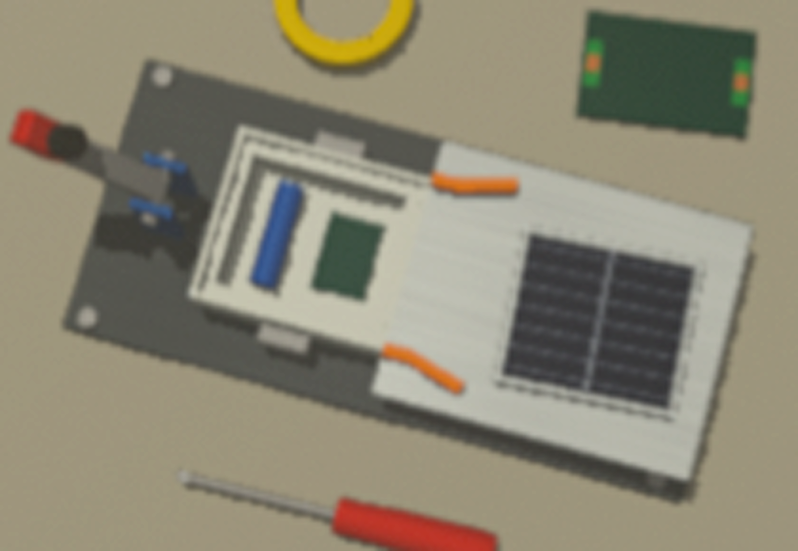

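Top crop: the ledge is a 159x199 mm rectangle with its seam at crop px (440,143)–(372,390). The panel sits at about (600,322), turned about 0.07 rad from the nest, and the clamp is thrown back to the left. This gives nest yaw −0.288, origin (0.535, 0.002), and panel at nest (−4, −121).

```bash
python3 -m pendant '[[[0,0,-0.13],[-0.03,-0.04,0.0],0.5],[[0,0,-0.26],[-0.06,-0.076,0.0],0.5],[[0,0,-0.4],[-0.09,-0.115,0.0],0.5],[[0,0,-0.53],[-0.12,-0.153,0.01],0.5],[[0,0,-0.66],[-0.15,-0.19,0.02],0.5],[[0,0,-0.8],[-0.18,-0.23,0.03],0.5],[[0,0,-0.93],[-0.21,-0.268,0.04],0.5],[[0,0,-1.058],[-0.24,-0.306,0.045],0.5],[[0,0,-1.058],[-0.27,-0.345,0.045],0.5],[[0,0,-1.058],[-0.3,-0.383,0.045],0.5]]' 20
python3 -m pendant '[[[0,0,0],[0,0,0],0.5],[[0,0,0],[0,0,0],0.5]]'
cat >> h.py <<'E'
TH=-0.288;O=np.array([.5347,.0019]);NX=np.array([np.cos(TH),np.sin(TH)]);NY=np.array([-np.sin(TH),np.cos(TH)])
def nest(X): X=np.atleast_2d(X)[:,:2]-O; return np.c_[X@NX,X@NY]*1000
def show(s):
    from scipy.spatial.transform import Rotation as R
    M=R.from_quat(s["eef_rot"]).as_matrix()
    print("t",round(s["clock"],2),"nest",nest(s["tool_pos"]).round(1),"z",round(s["tool_pos"][2],4),"yaw err",round(np.arctan2(M[1,0],M[0,0])-TH,4),"toolz",M[:,2].round(3),"F",s["contact_force"].round(1),"op",round(s["opening"],2))
E
python3 -c "
from plant import r
from h import *
s=r.get_state();show(s);print(s['q'].round(2))"
```

```text
clock: 1.1
tool_pos: [0.4466, -0.2298, 0.2013]
eef_rot: [0.99, -0.144, -0.0, -0.0]
contact_force: [0.3, -0.6, 0.8]
opening: 0.497
clock: 1.3
tool_pos: [0.4463, -0.2302, 0.2015]
eef_rot: [0.99, -0.142, -0.0, -0.0]
contact_force: [-0.1, -0.7, -0.4]
opening: 0.5
t 1.3 nest [[ -18.8 -247.7]] z 0.2015 yaw err 0.0034 toolz [-0.001  0.    -1.   ] F [-0.1 -0.7 -0.4] op 0.5
[ 0.64  0.62 -0.41  1.97  0.4   0.63 -0.31]
```

```bash
python3 -m pendant '[[[0,0,-0.003],[0.019,-0.025,0.03],0.5],[[0,0,-0.003],[0.019,-0.043,0.06],0.5],[[0,0,-0.003],[0.019,-0.043,0.09],0.5],[[0,0,-0.003],[0.019,-0.043,0.115],0.5],[[0,0,-0.003],[0.019,-0.043,0.13],0.5],[[0,0,-0.003],[0.019,-0.043,0.141],0.5],[[0,0,-0.003],[0.019,-0.043,0.141],0.5]]'
python3 - <<'E'
from plant import r
from h import *
s=r.get_state();show(s);p=r.snapshot("wrist");q=r.snapshot("top")["image"]
print(p["T_tool_cam"].round(3))
a=cv2.resize(p["image"],(400,300),interpolation=cv2.INTER_AREA);b=cv2.resize(q[185:335,225:425],(400,300),interpolation=cv2.INTER_CUBIC)
cv2.imwrite("pics/w1.png",np.hstack([a,b])[:,:,::-1])
E
```

```text
clock: 2.0
tool_pos: [0.4747, -0.1969, 0.0596]
eef_rot: [0.99, -0.143, -0.001, 0.0]
contact_force: [-0.2, 0.1, 0.0]
opening: 0.504
t 2.0 nest [[  -1.  -207.6]] z 0.0596 yaw err 0.001 toolz [-0.003 -0.    -1.   ] F [-0.2  0.1  0. ] op 0.5
[[ 1.     0.     0.    -0.001]
 [-0.     0.955  0.298 -0.077]
 [ 0.    -0.298  0.955 -0.139]
 [ 0.     0.     0.     1.   ]]
```

View pics/w1.png

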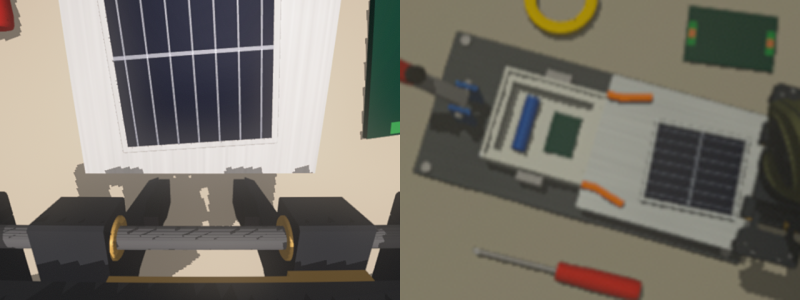

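Wrist view: panel centred ahead of the two fingers, which are clear behind the ledge. Start pushing.

```bash
python3 -m pendant '[[[0,0,0],[0.001,-0.005,-0.0015],0.5],[[0,0,0],[0.001,-0.01,-0.0015],0.5],[[0,0,0],[0.001,-0.016,-0.0015],0.5],[[0,0,0],[0.001,-0.022,-0.0015],0.5],[[0,0,0],[0.001,-0.028,-0.0015],0.5],[[0,0,0],[0.001,-0.034,-0.0015],0.5],[[0,0,0],[0.001,-0.04,-0.0015],0.5],[[0,0,0],[0.001,-0.046,-0.0015],0.5],[[0,0,0],[0.001,-0.052,-0.0015],0.5],[[0,0,0],[0.001,-0.058,-0.0015],0.5]]'
python3 -m pendant '[[[0,0,0],[0,-0.006,0],0.5],[[0,0,0],[0,-0.012,0],0.5],[[0,0,0],[0,-0.018,0],0.5],[[0,0,0],[0,-0.024,0],0.5],[[0,0,0],[0,-0.03,0],0.5]]'
python3 - <<'E'
from plant import r
from h import *
s=r.get_state();show(s);p=r.snapshot("wrist");q=r.snapshot("top")["image"]
a=cv2.resize(p["image"],(400,300),interpolation=cv2.INTER_AREA);b=cv2.resize(q[185:335,225:425],(400,300),interpolation=cv2.INTER_CUBIC)
cv2.imwrite("pics/w2.png",np.hstack([a,b])[:,:,::-1])
E
```

```text
clock: 3.1
tool_pos: [0.4937, -0.1398, 0.0622]
eef_rot: [0.99, -0.142, 0.0, 0.0]
contact_force: [-0.2, -0.7, 0.1]
opening: 0.501
clock: 3.6
tool_pos: [0.5021, -0.111, 0.0622]
eef_rot: [0.99, -0.142, -0.0, 0.0]
contact_force: [-0.8, -1.3, 0.1]
opening: 0.498
t 3.6 nest [[   0.8 -117.5]] z 0.0622 yaw err 0.0031 toolz [-0. -0. -1.] F [-0.8 -1.3  0.1] op 0.5
```

View pics/w2.png

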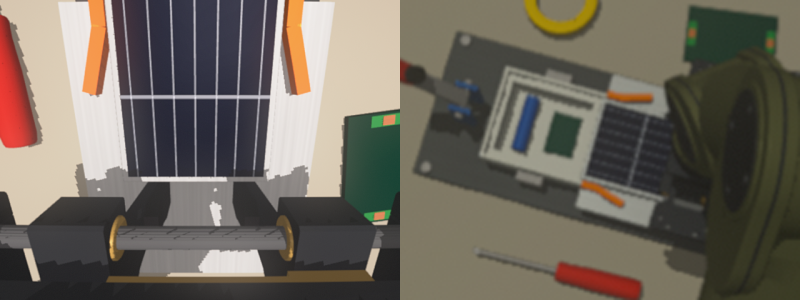

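Panel is now square and entering the guides evenly. Continuing.

```bash
python3 -m pendant '[[[0,0,0],[-0.0005,-0.005,0.0005],0.5],[[0,0,0],[-0.0005,-0.01,0.001],0.5],[[0,0,0],[-0.0005,-0.015,0.001],0.5],[[0,0,0],[-0.0005,-0.02,0.001],0.5],[[0,0,0],[-0.0005,-0.025,0.001],0.5],[[0,0,0],[-0.0005,-0.03,0.001],0.5],[[0,0,0],[-0.0005,-0.035,0.001],0.5],[[0,0,0],[-0.0005,-0.04,0.001],0.5],[[0,0,0],[-0.0005,-0.045,0.001],0.5],[[0,0,0],[-0.0005,-0.05,0.001],0.5]]'
python3 -m pendant '[[[0,0,0],[0,-0.004,0],0.5],[[0,0,0],[0,-0.008,0],0.5],[[0,0,0],[0,-0.012,0],0.5],[[0,0,0],[0,-0.016,0],0.5],[[0,0,0],[0,-0.02,0],0.5],[[0,0,0],[0,-0.024,0],0.5],[[0,0,0],[0,-0.028,0],0.5],[[0,0,0],[0,-0.032,0],0.5],[[0,0,0],[0,-0.036,0],0.5],[[0,0,0],[0,-0.04,0],0.5]]'
python3 -c "
from plant import r
from h import *
show(r.get_state())"
```

```text
clock: 4.7
tool_pos: [0.5156, -0.063, 0.0612]
eef_rot: [0.99, -0.142, -0.0, 0.0]
contact_force: [-0.8, -0.1, -0.4]
opening: 0.501
clock: 5.7
tool_pos: [0.5269, -0.0246, 0.0612]
eef_rot: [0.99, -0.142, -0.0, 0.0]
contact_force: [-0.1, 0.3, 0.1]
opening: 0.497
t 5.7 nest [[  0.  -27.7]] z 0.0612 yaw err 0.003 toolz [-0. -0. -1.] F [-0.1  0.3  0.1] op 0.5
```

```bash
python3 -m pendant '[[[0,0,0],[0,-0.002,0],0.5],[[0,0,0],[0,-0.004,0],0.5],[[0,0,0],[0,-0.006,0],0.5],[[0,0,0],[0,-0.008,0],0.5],[[0,0,0],[0,-0.01,0],0.5],[[0,0,0],[0,-0.012,0],0.5],[[0,0,0],[0,-0.014,0],0.5],[[0,0,0],[0,-0.016,0],0.5],[[0,0,0],[0,-0.018,0],0.5],[[0,0,0],[0,-0.0195,0],0.5]]'
python3 -m pendant '[[[0,0,0],[0,0,0],0.5],[[0,0,0],[0,0,0],0.5],[[0,0,0],[0,0,0],0.5]]'
python3 - <<'E'
from plant import r
from h import *
s=r.get_state();show(s);p=r.snapshot("wrist");q=r.snapshot("side")["image"]
a=cv2.resize(p["image"],(400,300),interpolation=cv2.INTER_AREA);b=cv2.resize(q[185:335,225:425],(400,300),interpolation=cv2.INTER_CUBIC)
cv2.imwrite("pics/w3.png",np.hstack([a,b])[:,:,::-1])
E
```

```text
clock: 6.7
tool_pos: [0.5323, -0.006, 0.0612]
eef_rot: [0.99, -0.142, 0.0, -0.0]
contact_force: [0.8, -0.0, -0.5]
opening: 0.501
clock: 7.0
tool_pos: [0.5323, -0.0062, 0.0612]
eef_rot: [0.99, -0.142, 0.0, -0.0]
contact_force: [-0.0, -0.0, -0.0]
opening: 0.501
t 7.0 nest [[ 0.  -8.5]] z 0.0612 yaw err 0.003 toolz [ 0.  0. -1.] F [-0. -0. -0.] op 0.5
```

View pics/w3.png

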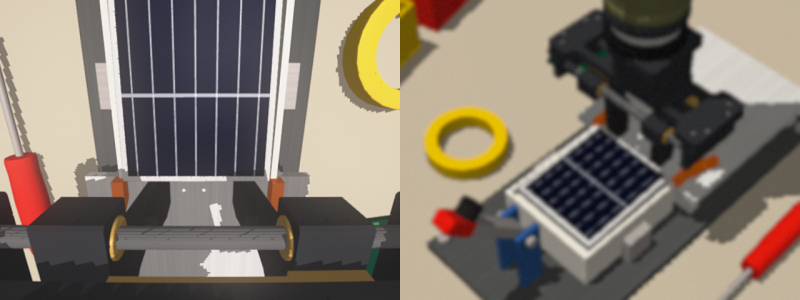

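Front half is inside the rim, and the rear is right at the ledge edge. It is unclear whether the rear has dropped, so I'll nudge slightly further and look closely.

```bash
python3 -m pendant '[[[0,0,0],[0,-0.001,0],0.5],[[0,0,0],[0,-0.002,0],0.5],[[0,0,0],[0,-0.002,0],0.5],[[0,0,0],[0,-0.002,0],0.5]]'
python3 -m pendant '[[[0,0,0],[0,0.01,0],0.5],[[0,0,0],[0,0.03,0],0.5],[[0,0,0],[0,0.05,-0.03],0.5],[[0,0,0],[0,0.07,-0.06],0.5],[[0,0,0],[0,0.09,-0.09],0.5],[[0,0,0],[0,0.09,-0.09],0.5]]'
python3 - <<'E'
from plant import r
from h import *
import pickle
s=r.get_state();show(s);p=r.snapshot("wrist");q=r.snapshot("side");p["s"]=s
pickle.dump((p,q),open("s4.pkl","wb"))
b=cv2.resize(q["image"][230:330,260:393],(400,300),interpolation=cv2.INTER_CUBIC)
a=cv2.resize(p["image"],(400,300),interpolation=cv2.INTER_AREA)
cv2.imwrite("pics/w4.png",np.hstack([a,b])[:,:,::-1])
E
```

```text
clock: 7.5
tool_pos: [0.5329, -0.0042, 0.0612]
eef_rot: [0.99, -0.142, 0.0, -0.0]
contact_force: [-0.6, -0.2, -0.3]
opening: 0.501
clock: 8.1
tool_pos: [0.5079, -0.0954, 0.1541]
eef_rot: [0.989, -0.145, 0.002, 0.001]
contact_force: [1.0, -0.4, -0.0]
opening: 0.5
t 8.1 nest [[   2.  -100.9]] z 0.1541 yaw err -0.0034 toolz [ 0.004 -0.003 -1.   ] F [ 1.  -0.4 -0. ] op 0.5
```

View pics/w4.png

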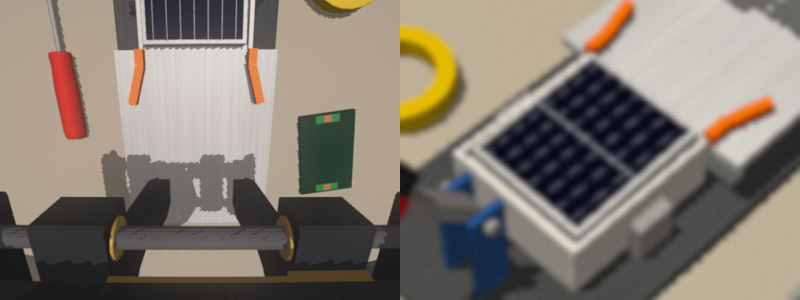

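Looks seated in the rim; I'll check by pressing lightly at the rear corners and reading the contact height (TCP ≈0.065 expected if down).

```bash
python3 -m pendant '[[[0,0,0],[0,-0.02,0],0.7],[[0,0,0],[0,-0.045,0],0.7],[[0,0,0],[0,-0.07,0.01],0.7],[[0,0,0],[0,-0.09,0.03],0.7],[[0,0,0],[0,-0.105,0.05],0.7],[[0,0,0],[0,-0.108,0.065],0.7],[[0,0,0],[0,-0.108,0.075],0.7],[[0,0,0],[0,-0.108,0.078],0.7],[[0,0,0],[0,-0.108,0.078],0.7]]'
python3 -m pendant '[[[0,0,0],[0,0,0.0015],0.7],[[0,0,0],[0,0,0.003],0.7],[[0,0,0],[0,0,0.003],0.7]]'
python3 -m pendant '[[[0,0,0],[0,0,0.001],0.7],[[0,0,0],[0,0,0.002],0.7],[[0,0,0],[0,0,0.002],0.7]]'
python3 -c "
from plant import r
from h import *
show(r.get_state())"
```

```text
clock: 9.1
tool_pos: [0.5373, 0.0126, 0.0725]
eef_rot: [0.99, -0.142, -0.001, 0.0]
contact_force: [-0.7, 0.7, -0.2]
opening: 0.699
clock: 9.4
tool_pos: [0.5381, 0.0127, 0.0705]
eef_rot: [0.99, -0.142, 0.0, -0.0]
contact_force: [-0.6, 0.2, 0.1]
opening: 0.696
clock: 9.7
tool_pos: [0.5382, 0.0127, 0.0701]
eef_rot: [0.99, -0.142, 0.001, 0.0]
contact_force: [-2.8, 0.0, 16.0]
opening: 0.698
t 9.7 nest [[ 0.3 11.3]] z 0.0701 yaw err 0.0027 toolz [ 0.002 -0.001 -1.   ] F [-2.8  0.  16. ] op 0.7
```

Contact came at tip height ≈0.062, so the rear is still up on the lip (16 N on it, no harm). Back behind it and push a few mm more.

```bash
python3 -m pendant '[[[0,0,0],[0,0,-0.012],0.7],[[0,0,0],[0,0.005,-0.025],0.5],[[0,0,0],[0,0.03,-0.025],0.5],[[0,0,0],[0,0.042,-0.025],0.5],[[0,0,0],[0,0.042,-0.01],0.5],[[0,0,0],[0,0.042,0.003],0.5],[[0,0,0],[0,0.042,0.006],0.5],[[0,0,0],[0,0.042,0.006],0.5]]'
python3 -c "
from plant import r
from h import *
show(r.get_state())"
```

```text
clock: 10.5
tool_pos: [0.5257, -0.0269, 0.0615]
eef_rot: [0.99, -0.142, -0.001, 0.0]
contact_force: [-0.2, -0.3, -0.1]
opening: 0.503
t 10.5 nest [[ -0.5 -30.2]] z 0.0615 yaw err 0.0037 toolz [-0.001  0.    -1.   ] F [-0.2 -0.3 -0.1] op 0.5
```

```bash
python3 -m pendant '[[[0,0,0],[0,-0.006,0],0.5],[[0,0,0],[0,-0.012,0],0.5],[[0,0,0],[0,-0.018,0],0.5],[[0,0,0],[0,-0.021,0],0.5],[[0,0,0],[0,-0.0225,0],0.5],[[0,0,0],[0,-0.024,0],0.5],[[0,0,0],[0,-0.025,0],0.5],[[0,0,0],[0,-0.026,0],0.5],[[0,0,0],[0,-0.026,0],0.5]]'
python3 - <<'E'
from plant import r
from h import *
s=r.get_state();show(s);p=r.snapshot("wrist");q=r.snapshot("side")
b=cv2.resize(q["image"][230:330,260:393],(400,300),interpolation=cv2.INTER_CUBIC)
a=cv2.resize(p["image"][150:390,160:480],(400,300),interpolation=cv2.INTER_AREA)
cv2.imwrite("pics/w5.png",np.hstack([a,b])[:,:,::-1])
E
```

```text
clock: 11.4
tool_pos: [0.5334, -0.0025, 0.0622]
eef_rot: [0.99, -0.142, -0.0, 0.0]
contact_force: [-0.1, 0.1, 0.5]
opening: 0.499
t 11.4 nest [[-0.  -4.6]] z 0.0622 yaw err 0.0029 toolz [-0. -0. -1.] F [-0.1  0.1  0.5] op 0.5
```

View pics/w5.png

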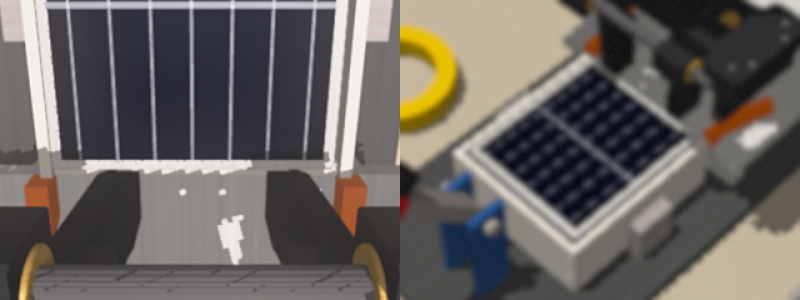

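```bash
python3 -m pendant '[[[0,0,0],[0,-0.001,0.001],0.5],[[0,0,0],[0,-0.0015,0.001],0.5],[[0,0,0],[0,-0.0015,0.001],0.5]]'; python3 -m pendant '[[[0,0,0],[0,-0.001,0],0.5],[[0,0,0],[0,-0.0015,0],0.5],[[0,0,0],[0,-0.0015,0],0.5]]';  python3 -m pendant '[[[0,0,0],[0,-0.001,0],0.5],[[0,0,0],[0,-0.0015,0],0.5],[[0,0,0],[0,-0.0015,0],0.5]]'
python3 -c "
from plant import r
from h import *
show(r.get_state())"
```

```text
clock: 11.8
tool_pos: [0.5338, -0.0009, 0.0611]
eef_rot: [0.99, -0.142, -0.0, 0.0]
contact_force: [-0.0, -1.4, -0.3]
opening: 0.497
clock: 12.1
tool_pos: [0.5342, 0.0006, 0.0612]
eef_rot: [0.99, -0.142, -0.0, -0.0]
contact_force: [0.8, 1.3, 0.3]
opening: 0.501
clock: 12.4
tool_pos: [0.5342, 0.0008, 0.0612]
eef_rot: [0.99, -0.142, -0.0, 0.001]
contact_force: [-0.6, -3.6, 0.6]
opening: 0.504
t 12.4 nest [[-0.1 -1.2]] z 0.0612 yaw err 0.0021 toolz [-0.001 -0.002 -1.   ] F [-0.6 -3.6  0.6] op 0.5
```

It has reached the far wall (−3.6 N). Back off and probe the rear height again.

```bash
python3 -m pendant '[[[0,0,0],[0,0.004,0],0.5],[[0,0,0],[0,0.01,-0.002],0.5],[[0,0,0],[0,0.01,-0.025],0.6],[[0,0,0],[0,0,-0.025],0.7],[[0,0,0],[0,-0.016,-0.025],0.7],[[0,0,0],[0,-0.018,-0.015],0.7],[[0,0,0],[0,-0.018,-0.01],0.7],[[0,0,0],[0,-0.018,-0.01],0.7]]'
python3 -m pendant '[[[0,0,0],[0,0,0.0015],0.7],[[0,0,0],[0,0,0.003],0.7],[[0,0,0],[0,0,0.003],0.7]]'
python3 -m pendant '[[[0,0,0],[0,0,0.001],0.7],[[0,0,0],[0,0,0.0015],0.7],[[0,0,0],[0,0,0.0015],0.7]]'
python3 -c "
from plant import r
from h import *
show(r.get_state())"
```

```text
clock: 13.2
tool_pos: [0.5384, 0.0191, 0.0695]
eef_rot: [0.99, -0.142, -0.002, 0.001]
contact_force: [0.1, -0.3, -0.4]
opening: 0.699
clock: 13.5
tool_pos: [0.5396, 0.0188, 0.068]
eef_rot: [0.99, -0.142, -0.0, 0.0]
contact_force: [-1.2, -0.1, 1.4]
opening: 0.696
clock: 13.8
tool_pos: [0.5397, 0.0191, 0.0667]
eef_rot: [0.99, -0.142, 0.0, 0.0]
contact_force: [-0.0, 0.1, 0.2]
opening: 0.695
t 13.8 nest [[-0.1 17.9]] z 0.0667 yaw err 0.0029 toolz [ 0. -0. -1.] F [-0.   0.1  0.2] op 0.69
```

```bash
python3 -m pendant '[[[0,0,0],[0,0,0.001],0.7],[[0,0,0],[0,0,0.0015],0.7],[[0,0,0],[0,0,0.0015],0.7]]'; python3 -m pendant '[[[0,0,0],[0,0,0.001],0.7],[[0,0,0],[0,0,0.001],0.7]]'; python3 -m pendant '[[[0,0,0],[0,0,0.001],0.7],[[0,0,0],[0,0,0.001],0.7]]'
```

```text
clock: 14.1
tool_pos: [0.5398, 0.0192, 0.0655]
eef_rot: [0.99, -0.142, 0.0, 0.0]
contact_force: [-0.4, 0.9, 3.6]
opening: 0.697
clock: 14.3
tool_pos: [0.5398, 0.0192, 0.0654]
eef_rot: [0.99, -0.142, 0.0, 0.0]
contact_force: [-2.7, 0.9, 13.4]
opening: 0.698
clock: 14.5
tool_pos: [0.5398, 0.0192, 0.0654]
eef_rot: [0.99, -0.142, 0.001, 0.0]
contact_force: [-3.8, -0.3, 23.4]
opening: 0.702
```

Rear is 4.7 mm lower than before, at seat height. Same probe at the far end.

```bash
python3 -m pendant '[[[0,0,0],[0,0,-0.012],0.7],[[0,0,0],[0,-0.01,-0.022],0.7],[[0,0,0],[0,-0.03,-0.022],0.7],[[0,0,0],[0,-0.05,-0.022],0.7],[[0,0,0],[0,-0.068,-0.022],0.7],[[0,0,0],[0,-0.07,-0.015],0.7],[[0,0,0],[0,-0.07,-0.01],0.7],[[0,0,0],[0,-0.07,-0.007],0.7],[[0,0,0],[0,-0.07,-0.007],0.7]]'; python3 -m pendant '[[[0,0,0],[0,0,0.0015],0.7],[[0,0,0],[0,0,0.003],0.7],[[0,0,0],[0,0,0.003],0.7]]';python3 -m pendant '[[[0,0,0],[0,0,0.001],0.7],[[0,0,0],[0,0,0.002],0.7],[[0,0,0],[0,0,0.002],0.7]]'
```

```text
clock: 15.4
tool_pos: [0.5586, 0.0847, 0.0693]
eef_rot: [0.99, -0.143, -0.001, 0.001]
contact_force: [0.3, -1.0, 0.3]
opening: 0.701
clock: 15.7
tool_pos: [0.5593, 0.086, 0.0671]
eef_rot: [0.99, -0.142, -0.0, 0.0]
contact_force: [-0.8, 0.2, 0.4]
opening: 0.698
clock: 16.0
tool_pos: [0.5595, 0.0863, 0.0655]
eef_rot: [0.99, -0.142, 0.0, 0.0]
contact_force: [-0.8, -0.6, 3.0]
opening: 0.7
```

Far end also at 0.0655, so the panel is level. Next the clamp: rise, go beyond the arm with the fingers shut, and descend.

```bash
python3 -m pendant '[[[0,0,0],[0,0,-0.02],0.5],[[0,0,0],[0,0,-0.06],0.2],[[0,0,0],[0,0,-0.1],0],[[0,0,0],[0,0,-0.14],0],[[0,0,0],[0,0,-0.18],0],[[0,0,0],[0,0,-0.22],0],[[0,0,0],[0,-0.02,-0.24],0],[[0,0,0],[0,-0.06,-0.24],0],[[0,0,0],[0,-0.1,-0.24],0],[[0,0,0],[0,-0.14,-0.24],0]]'
python3 -m pendant '[[[0,0,0],[0,-0.037,0],0],[[0,0,0],[0,-0.037,0],0],[[0,0,0],[0,-0.037,0],0]]'
python3 - <<'E'
from plant import r
from h import *
s=r.get_state();show(s);print(s["q"].round(2))
p=r.snapshot("side");q=r.snapshot("top")
P=[]
for c,box in((p,(225,270,235,315)),(q,(210,205,245,240))):
    im=c["image"];h=cv2.cvtColor(im,cv2.COLOR_RGB2HSV);x0,y0,x1,y1=box
    m=((h[...,1]>150)&((h[...,0]<8)|(h[...,0]>172))&(h[...,2]>60));k=np.zeros_like(m);k[y0:y1,x0:x1]=1
    v,u=np.nonzero(m&k);print(len(u),u.mean() if len(u) else 0,v.mean() if len(u) else 0)
    if len(u): 
        for z in(.14,.15,.16): print(z,nest(ray(c,[u.mean(),v.mean()],z)).round(1))
E
```

```text
clock: 17.0
tool_pos: [0.599, 0.2218, 0.3055]
eef_rot: [0.99, -0.142, 0.0, 0.0]
contact_force: [0.4, -0.4, 0.1]
opening: 0.003
clock: 17.3
tool_pos: [0.6087, 0.2568, 0.3046]
eef_rot: [0.99, -0.141, -0.0, 0.0]
contact_force: [0.8, -0.1, -0.7]
opening: 0.007
t 17.3 nest [[ -1.5 265.4]] z 0.3046 yaw err 0.0048 toolz [-0.001 -0.001 -1.   ] F [ 0.8 -0.1 -0.7] op 0.01
[-0.3   0.7  -0.33  1.37  0.23  1.12 -0.95]
0 0 0
0 0 0
```

```bash
python3 - <<'E'
import pickle
from h import *
d=pickle.load(open("s0.pkl","rb"))
for n,(x0,y0,x1,y1) in(("side",(238,280,272,312)),("top",(212,208,245,235))):
    c=d[n];h=cv2.cvtColor(c["image"],cv2.COLOR_RGB2HSV)
    m=((h[...,1]>150)&((h[...,0]<8)|(h[...,0]>172))&(h[...,2]>60));k=np.zeros_like(m);k[y0:y1,x0:x1]=1
    v,u=np.nonzero(m&k);print(n,len(u),u.mean(),v.mean())
    for z in(.13,.145,.16): print(z,nest(ray(c,[u.mean(),v.mean()],z)).round(1))
E
python3 -m pendant '[[[0,0,0],[0,0,0.04],0],[[0,0,0],[0,0,0.08],0],[[0,0,0],[0,0,0.12],0],[[0,0,0],[0,0,0.147],0],[[0,0,0],[0,0,0.147],0]]'
```

```text
side 201 251.49751243781094 296.21890547263683
0.13 [[  8.7 210.7]]
0.145 [[ -0.9 216.3]]
0.16 [[-10.6 222. ]]
top 77 222.88311688311688 219.06493506493507
0.13 [[  3.  224.8]]
0.145 [[  0.4 221.3]]
0.16 [[ -2.1 217.8]]
clock: 17.9
tool_pos: [0.6068, 0.2525, 0.1544]
eef_rot: [0.99, -0.143, -0.003, 0.003]
contact_force: [-0.5, -1.3, 0.0]
opening: 0.004
```

Grip triangulates to nest (0, 219, 147), as expected. Pushing it over.

```bash
python3 -m pendant '[[[0,0,0],[0.001,0.008,0],0],[[0,0,0],[0.001,0.016,0],0],[[0,0,0],[0.001,0.023,0],0],[[0,0,0],[0.001,0.03,0],0],[[0,0,0],[0.001,0.036,0],0],[[0,0,0],[0.001,0.042,0],0],[[0,0,0],[0.001,0.048,0],0],[[0,0,0],[0.001,0.054,0],0],[[0,0,0],[0.001,0.06,0],0],[[0,0,0],[0.001,0.066,0],0]]'
python3 -m pendant '[[[0,0,0],[0,0.006,0],0],[[0,0,0],[0,0.012,0],0],[[0,0,0],[0,0.018,0],0],[[0,0,0],[0,0.024,0],0],[[0,0,0],[0,0.03,0],0],[[0,0,0],[0,0.036,0],0]]'
python3 - <<'E'
from plant import r
from h import *
s=r.get_state();show(s);q=r.snapshot("side")
cv2.imwrite("pics/w6.png",cv2.resize(q["image"][150:350,200:440],(720,600),interpolation=cv2.INTER_CUBIC)[:,:,::-1])
E
```

```text
clock: 18.9
tool_pos: [0.5912, 0.1913, 0.1582]
eef_rot: [0.99, -0.142, -0.0, 0.001]
contact_force: [-0.2, 1.7, 1.3]
opening: -0.0
clock: 19.5
tool_pos: [0.5812, 0.1576, 0.1581]
eef_rot: [0.99, -0.142, -0.0, 0.0]
contact_force: [1.4, 0.8, 1.1]
opening: 0.006
t 19.5 nest [[  0.3 162.5]] z 0.1581 yaw err 0.0031 toolz [-0. -0. -1.] F [1.4 0.8 1.1] op 0.01
```

View pics/w6.png

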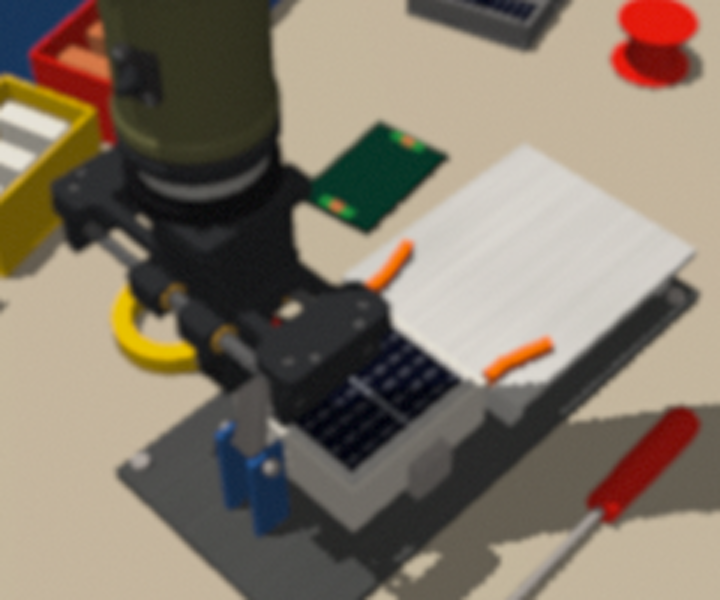

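The arm is upright against the fingers and the panel still sits in the housing. Carry it past centre.

```bash
python3 -m pendant '[[[0,0,0],[0,0.006,0],0],[[0,0,0],[0,0.012,0],0],[[0,0,0],[0,0.018,0],0],[[0,0,0],[0,0.024,0],0],[[0,0,0],[0,0.03,0],0],[[0,0,0],[0,0.036,0],0],[[0,0,0],[0,0.036,0],0]]'
python3 -m pendant '[[[0,0,0],[0,-0.02,0],0],[[0,0,0],[0,-0.05,0],0],[[0,0,0],[0,-0.08,-0.02],0],[[0,0,0],[0,-0.08,-0.06],0],[[0,0,0],[0,-0.08,-0.1],0],[[0,0,0],[0,-0.08,-0.13],0],[[0,0,0],[0,-0.08,-0.13],0],[[0,0,0],[0,-0.08,-0.13],0]]'
python3 - <<'E'
from plant import r
from h import *
s=r.get_state();show(s);q=r.snapshot("side")
cv2.imwrite("pics/w7.png",cv2.resize(q["image"][150:350,200:440],(720,600),interpolation=cv2.INTER_CUBIC)[:,:,::-1])
E
```

```text
clock: 20.25
tool_pos: [0.5711, 0.122, 0.1582]
eef_rot: [0.99, -0.143, -0.0, 0.001]
contact_force: [-0.5, -0.4, 0.3]
opening: 0.006
clock: 21.05
tool_pos: [0.5938, 0.2005, 0.2886]
eef_rot: [0.99, -0.142, 0.0, -0.0]
contact_force: [-0.7, -0.5, -1.0]
opening: 0.007
t 21.05 nest [[  0.3 207.2]] z 0.2886 yaw err 0.0033 toolz [ 0.001  0.    -1.   ] F [-0.7 -0.5 -1. ] op 0.01
```

View pics/w7.png

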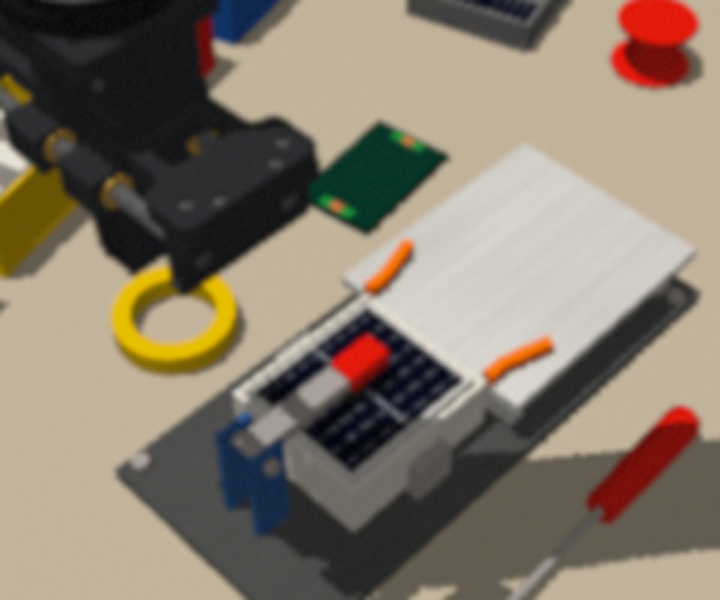

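The clamp arm lies over the panel. I'll wait a second and triangulate the grip to confirm it is fully down.

```bash
python3 -m pendant '[[[0,0,0],[0,-0.03,-0.03],0],[[0,0,0],[0,-0.06,-0.03],0],[[0,0,0],[0,-0.06,-0.03],0],[[0,0,0],[0,-0.06,-0.03],0],[[0,0,0],[0,-0.06,-0.03],0],[[0,0,0],[0,-0.06,-0.03],0],[[0,0,0],[0,-0.06,-0.03],0],[[0,0,0],[0,-0.06,-0.03],0],[[0,0,0],[0,-0.06,-0.03],0],[[0,0,0],[0,-0.06,-0.03],0]]'
python3 - <<'E'
from plant import r
from h import *
X=np.r_[O+NY*.05,.08]
ims=[]
for n in("side","top"):
    c=r.snapshot(n);u0,v0=proj(c,X)[0];h=cv2.cvtColor(c["image"],cv2.COLOR_RGB2HSV)
    m=((h[...,1]>150)&((h[...,0]<8)|(h[...,0]>172))&(h[...,2]>60));k=np.zeros_like(m);k[int(v0)-20:int(v0)+20,int(u0)-20:int(u0)+20]=1
    v,u=np.nonzero(m&k);print(n,len(u),(u0,v0),u.mean() if len(u) else 0,v.mean() if len(u) else 0)
    if len(u):
        for z in(.07,.08,.09): print(z,nest(ray(c,[u.mean(),v.mean()],z)).round(1))
    s=c["image"][int(v0)-45:int(v0)+45,int(u0)-60:int(u0)+60]
    ims.append(cv2.resize(s,(400,300),interpolation=cv2.INTER_CUBIC))
cv2.imwrite("pics/w8.png",np.hstack(ims)[:,:,::-1])
E
```

```text
clock: 22.1
tool_pos: [0.6107, 0.2578, 0.3183]
eef_rot: [0.99, -0.142, 0.0, -0.0]
contact_force: [-0.1, 0.3, 0.3]
opening: 0.005
side 239 (np.float64(323.51323716470273), np.float64(265.69595232955896)) 320.31380753138075 269.510460251046
0.07 [[ 3.5 55.1]]
0.08 [[-2.3 60.9]]
0.09 [[-8.1 66.6]]
top 147 (np.float64(299.81569315192075), np.float64(245.86730616795012)) 295.5578231292517 244.80272108843536
0.07 [[ 1.3 60.8]]
0.08 [[-0.3 59.9]]
0.09 [[-1.9 59. ]]
```

View pics/w8.png

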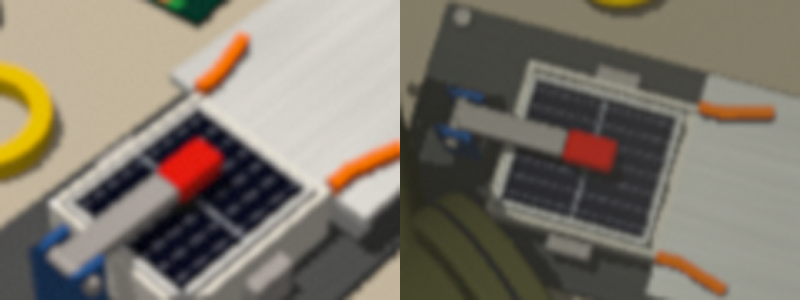

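Grip at z ≈ 77 mm over the panel centre matches angle ≈ 0. One gentle press on the grip will confirm it is firm.

```bash
python3 -m pendant '[[[0,0,0],[0,0.04,0],0],[[0,0,0],[0,0.08,0],0],[[0,0,0],[0,0.12,0],0],[[0,0,0],[0,0.16,0.03],0],[[0,0,0],[0,0.2,0.06],0],[[0,0,0],[0,0.205,0.1],0],[[0,0,0],[0,0.205,0.14],0],[[0,0,0],[0,0.205,0.18],0],[[0,0,0],[0,0.205,0.21],0],[[0,0,0],[0,0.205,0.21],0]]'
python3 -m pendant '[[[0,0,0],[0,0,0.004],0],[[0,0,0],[0,0,0.008],0],[[0,0,0],[0,0,0.008],0]]'
python3 -m pendant '[[[0,0,0],[0,0,0.002],0],[[0,0,0],[0,0,0.003],0],[[0,0,0],[0,0,0.003],0]]'
python3 -m pendant '[[[0,0,0],[0,0,0.001],0],[[0,0,0],[0,0,0.002],0],[[0,0,0],[0,0,0.002],0]]'
```

```text
clock: 23.2
tool_pos: [0.5505, 0.0607, 0.1049]
eef_rot: [0.99, -0.142, -0.003, 0.001]
contact_force: [-1.3, 0.0, 0.2]
opening: 0.007
clock: 23.5
tool_pos: [0.5539, 0.0613, 0.1013]
eef_rot: [0.99, -0.142, 0.001, -0.0]
contact_force: [1.0, -0.2, -0.3]
opening: 0.004
clock: 23.8
tool_pos: [0.5532, 0.0611, 0.0975]
eef_rot: [0.99, -0.142, 0.0, -0.0]
contact_force: [0.1, -0.4, 0.1]
opening: 0.004
clock: 24.1
tool_pos: [0.5529, 0.0611, 0.0951]
eef_rot: [0.99, -0.142, -0.0, 0.0]
contact_force: [-0.2, 0.6, 0.4]
opening: 0.007
```

```bash
python3 -m pendant '[[[0,0,0],[0,0,0.001],0],[[0,0,0],[0,0,0.0015],0],[[0,0,0],[0,0,0.0015],0]]'
python3 -m pendant '[[[0,0,0],[0,0,0.001],0],[[0,0,0],[0,0,0.001],0]]'
python3 -m pendant '[[[0,0,0],[0,0,-0.02],0],[[0,0,0],[0,0,-0.06],0],[[0,0,0],[0,0,-0.1],0],[[0,0,0],[0,0.04,-0.14],0],[[0,0,0],[0,0.08,-0.18],0],[[0,0,0],[0,0.12,-0.18],0],[[0,0,0],[0,0.16,-0.18],0],[[0,0,0],[0,0.2,-0.18],0],[[0,0,0],[0,0.24,-0.18],0],[[0,0,0],[0,0.24,-0.18],0]]'
python3 - <<'E'
from plant import r
from h import *
X=np.r_[O+NY*.05,.06];ims=[]
for n in("side","top"):
    c=r.snapshot(n);u0,v0=proj(c,X)[0];im=c["image"]
    s=im[int(v0)-90:int(v0)+90,int(u0)-120:int(u0)+120]
    ims.append(cv2.resize(s,(400,300),interpolation=cv2.INTER_CUBIC))
cv2.imwrite("pics/w9.png",np.hstack(ims)[:,:,::-1])
E
```

```text
clock: 24.4
tool_pos: [0.5531, 0.0611, 0.0945]
eef_rot: [0.99, -0.142, 0.0, 0.0]
contact_force: [-2.3, -0.1, 8.1]
opening: 0.005
clock: 24.6
tool_pos: [0.5531, 0.0612, 0.0944]
eef_rot: [0.99, -0.142, 0.001, 0.0]
contact_force: [-3.6, -1.0, 15.9]
opening: 0.007
clock: 25.6
tool_pos: [0.4827, -0.1762, 0.2722]
eef_rot: [0.989, -0.147, -0.001, 0.002]
contact_force: [0.2, 0.5, 0.4]
opening: 0.009
```

View pics/w9.png

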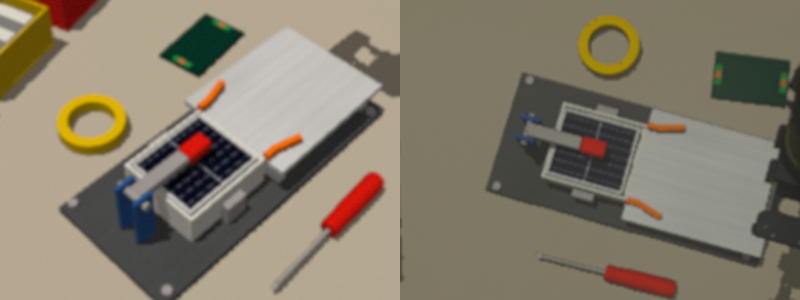

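Grip firm at tip height 86.5 mm (78 + 8, i.e. level). The panel is in the rim under the clamp, the bench items in view have not moved, and the robot is clear. Handing in.

```bash
python3 -m pendant '[[[0,0,0],[0,0,0],0],[[0,0,0],[0,0,0],0],[[0,0,0],[0,0,0],0],[[0,0,0],[0,0,0],0]]'; python3 -c "
from plant import r
print(r.finish_job())"
```

```text
clock: 26.1
tool_pos: [0.4859, -0.1684, 0.2727]
eef_rot: [0.99, -0.141, 0.0, -0.0]
contact_force: [0.3, 0.4, 0.1]
opening: 0.001
the job is handed in; nothing more can be done
None
```

The panel is seated level in the housing rim with the clamp arm down on it, and I handed the job in at 26.1 s of the 51 s allowed.

**Panel:** I pushed it along the ledge with two spread fingertips, which squared it to the guides. My first check failed: a press on the rear found it still up on the lip, with 16 N on the fingertips. I pushed it further, until it met the far wall. Repeat presses made contact with the TCP at 65.5 mm at both rear and far ends, so the panel top is about 57 mm up, as it should be when seated.

**Clamp:** I swung the arm over centre with closed fingers and let it fall by itself. The two cameras put the grip at about 77 mm. A light press of up to 16 N found it firm, with its top at 86.5 mm, consistent with the arm being level and the pad on the panel.

**Disagreement:** My camera estimate of the nest origin was about 4 mm off along the nest, which is why the first push stopped short.

**Everything else:** In the last pictures the tape, spare and driver looked unmoved. The meter, spool and mug were outside that view, and I did not check them again. The robot was clear of everything, and the highest force I read was about 24 N, while pressing on the panel.

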